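# Take the pressure cap off the steam cleaner

## Task

The steam cleaner has to be refilled: by its bar, turn the red pressure cap anticlockwise to its first stop, press it down there, turn it on under pressure to the second stop where it springs free, then lift it off and stand it upright on its foot in the dark metal tray. Do not force the cap against its stops or hammer it to the bottom, set it down gently rather than dropping it, and leave the other things on the counter where they are.

Things in the scene. Friction and masses are not known exactly. Their poses are not given: they have to be found in the camera images.
- steamer: Yellow steam cleaner fixed to the counter, 200 x 150 x 105 mm, with a carrying handle on its +x end (bar 118 mm high, 90 mm from the neck). Origin under the neck at counter height, z up. The cap's neck stands upright over the origin, its foot 105 mm up.
- cap: Loose red cap, 100 g, on the neck: disc 68 mm across with a flat-sided grip bar 60 mm long (own x), 20 mm wide (own y), 28 mm tall, white dot on its +x end. Origin on the axis at the underside of the steel foot (30 mm stem, two lugs along own x, 50 mm over both). Above the origin: disc's upper face 26 mm, bar's top 54 mm. z up; turning about +z (anticlockwise from above) opens it.
- cap_grip (a point): Point on the cap's axis 47 mm above the cap's origin, 7 mm under the bar's top: where to hold it (gripper closing along the cap's y); the fingertips then just clear the disc. Friction alone takes up to about 0.15 N m to turn; a stop is felt from 0.25 N m on, 0.5 N m is too much. All contact forces of the cap on neck, stops and bottom together must stay under 55 N.
- neck (a point): Foot of the steel neck, on the cap's axis, 105 mm above the counter. Closed, the cap's origin is 11 mm above it and a spring pushes the cap up with 5 N. The first stop lies 0.05 to 0.75 rad anticlockwise of the start; it differs each time, cannot be seen, only felt as a rise of the turning moment. Short of it the cap goes down only 1.5 mm, onto a hard shelf.
- neck_rim (a point): Centre of the neck's open rim, 21 mm above its foot. Within 0.06 rad of the first stop the cap can be pressed: over 4 mm needed, hard bottom at 8 mm, spring 5 N rising 0.6 N per mm. Held 5 to 7 mm down it turns on below the stop to the hard second stop, 0.75 rad past the first; from 0.65 rad on the spring lifts it 4 mm and it comes straight up, free after 15 mm.
- tray: Dark metal tray fixed to the counter, 170 (own x) x 140 (own y) x 15 mm with 4 mm walls; origin at the centre of its underside, inner floor 4 mm above the counter. The cap standing on it has its origin 4 mm above the counter; it must stand with its axis within 60 mm (own x) and 45 mm (own y) of the tray's centre.
- mug: A blue ceramic mug, 76 mm across, 90 mm tall, a bystander to leave alone; origin under its centre.
- shaker: A small steel salt shaker, 32 mm across, 70 mm tall, a bystander to leave alone; origin under its centre.
- spoon: A spoon lying between the steam cleaner and the tray, a bystander to leave alone; origin under its centre.
- beaker: A clear plastic beaker, 80 mm across, 100 mm tall, a bystander to leave alone; origin under its centre.
- sponge: A green sponge block, 90 x 60 x 30 mm, a bystander to leave alone; origin under its centre.
Not all that is in view belongs to the job. Of the things like the cap, leave any that is yellow; of the rest the larger one is meant.

How it is judged:
By the outcome, as a careful person would: the job done as asked, in the order asked, and still so for the second after the job is handed in, with the robot touching nothing.
It also fails if it takes over 72 s, if anything falls off the work surface, if the arm or the gripper's body presses on something with over 40 N, if the wrist force passes 120 N, or if a joint passes its speed limit or range.

## Robot

A 7-joint arm with a two-finger parallel gripper is mounted at the origin on the work surface. World frame = base frame: x ahead of the robot, y to its left, z up, the work surface at z = 0. Lengths are in m, angles in degrees, forces in N, time in s.
With the tool pointing down it reaches from about 0.425 to 0.875 m from the base axis. Payload 8.4 kg.
Tool frame: the origin (TCP) lies between the finger pads; the fingertips stand 19 mm ahead of it and the grasp point (between the pads) is the TCP; z points along the fingers, y is the line along which they close (so a half turn about z gives the same grasp; the last joint's range is limited). The gripper opens to 85 mm and grips with 20 to 120 N. Pads are 22 mm wide; open, the fingers measure 114 mm over their backs; the gripper's body (76 mm by 85 mm) begins 54 mm behind the grasp point. The pads swing forward as they close: fully open they stand 13 mm farther back than shut.
Start: joints at [62.498, 19.091, 2.286, 83.961, -0.768, 76.965, -3.352], TCP at [0.242, -0.603, 0.25] pointing down, gripper open.
Joint ranges: [-147.57, 147.57], [-21.85, 119.76], [-74.77, 79.35], [14.55, 137.4], [-85.83, 265.84], [4.83, 119.75], [-152.11, 152.11]. Speed limits (degrees/s): [127.2, 127.2, 159.86, 159.86, 180, 180, 180].

## Interface

Orientations are given as a 3x3 rotation matrix whose columns are the frame's x, y, z axes.
In Python, from cell import * gives the robot as it stands.
- The arm moves only by the shell command python3 -m handwheel 'ROWS'. ROWS is JSON, a list of rows, each an object with "linear": the shift along the tool's x, y, z in mm, a list of three; "roll": the turn about the tool's z in rad; "hand": the opening, from 0 (shut) to 1 (fully open). In form: [{"linear": [dx, dy, dz], "roll": roll, "hand": hand}, ...]. A call has 1 to 8 rows; each row is the pose to reach, as a shift and turn from the pose commanded when the call began, along the tool's axes at that moment; what a row does not reach only later rows make up. A row lasts 1/12 s, in which the tool goes at most 41.7 mm and 7.16 degrees, less where a joint would pass 70% of its speed; a pose out of reach is approached as far as the arm can. A call with a gripper value outside its range is refused whole. The fingers move at their own pace and stop on an object; the grip force is fixed at half the most. Time passes only in rows, so rows that repeat a pose let the fingers close. It gives the time, the measured TCP pose, the force, the opening and the grip force at its end, in the units of the state.
- read_state(): the state, without advancing time (a new reading comes with each control period).
- camera(name): name is "scene" or "side" or "wrist"; returns the picture (480x640x3 uint8, red, green, blue); there is no depth.
- camera_model(name): a dict with "camera_matrix" (3x3 intrinsics, pixels), "world_to_cam" (4x4, takes a point from world to camera coordinates). Camera axes: x right, y down, z forward; pixel columns grow to the right and rows downward; lengths in m; the calibration is good to about 2 mm. A picture is of the moment at which its call begins: read the wrist's pose just before it. camera_model takes no time and is no camera call; for the wrist camera it gives the pose at the moment of the call.
- sign_off(): hands the job in; it is judged then, once.
The state is a dict: "t": time; "joints": joint angles; "dq": joint speeds; "tau": joint torques, N m; "ee_pos": TCP position; "eef_rot": TCP orientation; "force": force on the tool from outside, world axes, zero at the start; "ft_torque": the same for the moment, N m; "gripper_width": opening from 0.0 (shut) to 1.0 (fully open); "gripper_force": force on a finger pad.
Only numpy, scipy, OpenCV 4.12 (cv2) and the standard library are available. Lean on these libraries where they do the work, as an engineer would, in place of code of your own. Each camera call takes 0.05 s, during which the arm holds its last target. There are 200 camera calls.

## Working session

There is one attempt and no reset: what is moved stays moved. The work goes in short steps, Python scripts to look and compute and a shell command to move; the robot and the scene stay as the last step left them, time stands still between calls to the robot, and variables do not carry over. Pictures are saved under pics/ and viewed, at most 10 in all, crops included, and the job is handed in when it is done.

```bash
ls; mkdir -p pics
python3 - <<'E'
from cell import *
import cv2
s=read_state();print({k:s[k] for k in s})
for n in("scene","side"):
    cv2.imwrite(f"pics/{n}0.png",camera(n)[:,:,::-1]);m=camera_model(n);print(n,m)
E
```

```text
pics
{'t': 0.0, 'joints': array([62.4976552 , 19.13337786,  2.28212014, 84.00993989, -0.76816388,
       76.96541115, -3.35094431]), 'dq': array([ 5.26225426e-03,  5.57032233e-02,  2.18057962e-02,  2.31607295e-05,
       -7.96485149e-03,  4.09069064e-02,  1.25775736e-02]), 'tau': array([-3.40481611e-04, -6.58565283e+01,  1.36489749e+00, -4.05565667e+01,
        1.66864134e-02,  1.26852465e-02,  2.56922863e-05]), 'ee_pos': array([ 0.24143274, -0.60304916,  0.24941193]), 'eef_rot': array([[ 9.28351278e-01,  3.71703415e-01, -6.90172236e-04],
       [ 3.71704045e-01, -9.28350104e-01,  1.47909248e-03],
       [-9.09377392e-05, -1.62965721e-03, -9.99998668e-01]]), 'force': array([0.4141206 , 0.17601193, 0.08711978]), 'ft_torque': array([ 0.05935393,  0.00736199, -0.03342369]), 'gripper_force': 0.0, 'gripper_width': 1.010739305715496}
scene {'camera_matrix': array([[524.95694529,   0.        , 318.52388735],
       [  0.        , 524.95694529, 235.79613637],
       [  0.        ,   0.        ,   1.        ]]), 'world_to_cam': array([[-0.7524053 ,  0.65838067,  0.02052195,  0.43315233],
       [ 0.44682383,  0.53303116, -0.71848887, -0.15145183],
       [-0.48397803, -0.53142514, -0.69523564,  1.59460864],
       [ 0.        ,  0.        ,  0.        ,  1.        ]])}
side {'camera_matrix': array([[511.98393259,   0.        , 316.87698676],
       [  0.        , 511.98393259, 239.17549623],
       [  0.        ,   0.        ,   1.        ]]), 'world_to_cam': array([[-0.73005137, -0.68316871,  0.01747897,  0.38363746],
       [-0.47020295,  0.48358175, -0.73828035,  0.36158575],
       [ 0.49591753, -0.54720124, -0.67426746,  0.92848103],
       [ 0.        ,  0.        ,  0.        ,  1.        ]])}
```

View pics/scene0.png

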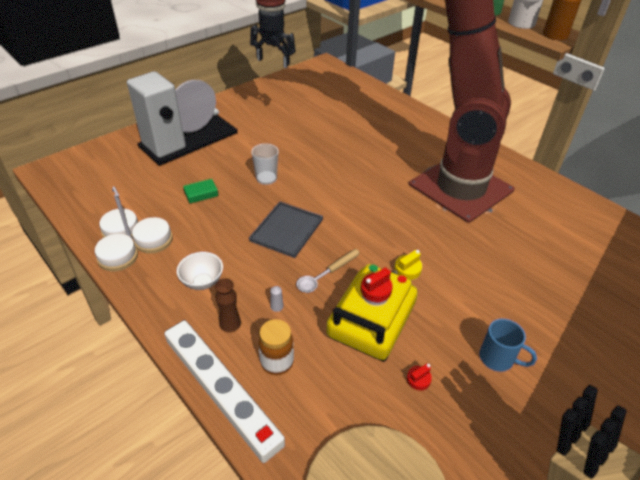

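View pics/side0.png

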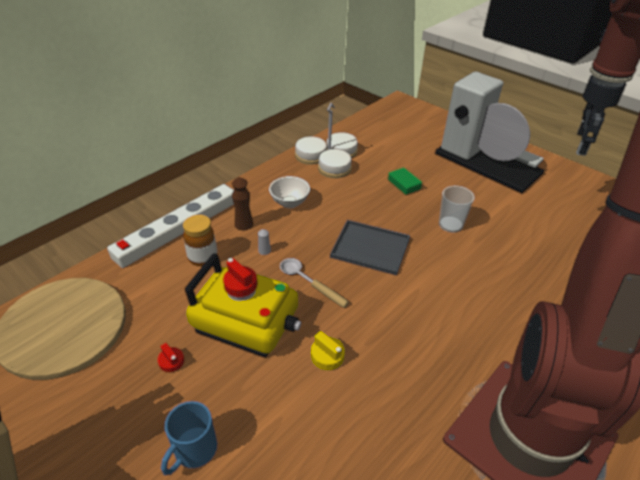

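The scene view shows three cap-like things:
- A red cap on the steamer, scene (377,285) and side (240,280).
- A smaller red cap on the counter, scene (420,377) and side (170,357).
- A yellow cap, scene (408,265) and side (327,350).

I choose the larger red one, on the steamer. The tray is at scene (287,229). I'll check the choice in a close crop and measure.

```bash
cat > h.py <<'E'
from cell import *
import cv2, numpy as np
def ray(n,uv,m=None):
    m=m or camera_model(n);R=m["world_to_cam"][:3,:3];t=m["world_to_cam"][:3,3]
    d=R.T@np.linalg.inv(m["camera_matrix"])@np.array([uv[0],uv[1],1.]);return -R.T@t,d/np.linalg.norm(d)
def plane(n,uv,z,m=None):
    o,d=ray(n,uv,m);return o+d*(z-o[2])/d[2]
def tri(a,b):
    (o1,d1),(o2,d2)=a,b
    s=np.linalg.lstsq(np.stack([d1,-d2],1),o2-o1,rcond=None)[0]
    p,q=o1+s[0]*d1,o2+s[1]*d2;return (p+q)/2,np.linalg.norm(p-q)
def proj(n,p,m=None):
    m=m or camera_model(n);c=m["camera_matrix"]@(m["world_to_cam"]@np.r_[p,1])[:3];return c[:2]/c[2]
def blobs(mask,amin=30):
    n,l,s,c=cv2.connectedComponentsWithStats(mask.astype(np.uint8));return [(s[i,4],c[i].round(1),s[i,:4]) for i in range(1,n) if s[i,4]>amin]
E
python3 - <<'E'
from h import *
rows=[]
C={}
for n,(x,y) in {"scene":(377,290),"side":(240,285)}.items():
    im=cv2.imread(f"pics/{n}0.png");hs=cv2.cvtColor(im,cv2.COLOR_BGR2HSV)
    red=((hs[...,0]<6)|(hs[...,0]>173))&(hs[...,1]>170)&(hs[...,2]>90)
    b=[q for q in blobs(red) if q[0]>40];print(n,"red",[(q[0],q[1].tolist(),q[2].tolist()) for q in b])
    C[n]=min(b,key=lambda q:np.hypot(*(q[1]-(x,y))))[1]
    rows.append(cv2.resize(im[y-50:y+60,x-65:x+65],None,fx=3,fy=3,interpolation=cv2.INTER_CUBIC))
    dk=(hs[...,2]<75)&(hs[...,1]<90)
    for q in blobs(dk,1200):print(" dark",q[0],q[1])
    msk=dk.astype(np.uint8)
    for c in cv2.findContours(msk,cv2.RETR_EXTERNAL,cv2.CHAIN_APPROX_SIMPLE)[0]:
        m=cv2.pointPolygonTest(c,(287,229) if n=="scene" else (371,247),False)
        if m>0:
            ap=cv2.approxPolyDP(c,6,True)[:,0];print(ap.tolist());print([plane(n,p,.015)[:2].round(3).tolist() for p in ap])
    for nm,p in {"scene":dict(mug=(503,345),beaker=(265,180),sponge=(201,191),shaker=(276,300),jar=(277,365),ycap=(408,270)),"side":dict(mug=(190,455),beaker=(452,225),shaker=(264,250),ycap=(327,355))}[n].items():print(nm,plane(n,p,.0)[:2].round(3))
print(tri(ray("scene",C["scene"]),ray("side",C["side"])))
cv2.imwrite("pics/crop.png",np.hstack(rows))
E
```

```text
scene red [(np.int32(710), [377.2, 286.0], [362, 268, 29, 34]), (np.int32(487), [419.1, 377.1], [407, 364, 25, 26]), (np.int32(136), [263.7, 433.3], [257, 426, 15, 15])]
 dark 4778 [55. 27.]
 dark 1225 [272.5  33.5]
 dark 1212 [196.6 138.4]
mug [0.39  0.419]
beaker [ 0.44  -0.403]
sponge [ 0.616 -0.481]
shaker [ 0.7   -0.013]
jar [0.809 0.13 ]
ycap [0.383 0.127]
side red [(np.int32(57), [122.3, 244.2], [117, 241, 11, 8]), (np.int32(751), [238.1, 278.5], [224, 259, 32, 38]), (np.int32(452), [168.9, 357.4], [158, 343, 26, 29])]
 dark 6166 [549.7  25.5]
 dark 1711 [596.9 107.6]
 dark 1852 [498.1 168.4]
 dark 2219 [623.4 317.5]
 dark 1564 [525.3 453.7]
[[348, 221], [331, 256], [395, 274], [409, 237]]
[[0.62, -0.221], [0.564, -0.091], [0.415, -0.151], [0.468, -0.281]]
mug [0.418 0.439]
beaker [ 0.421 -0.416]
shaker [ 0.709 -0.002]
ycap [0.385 0.12 ]
(array([0.57444212, 0.18338452, 0.13534474]), np.float64(0.004494744414868708))
```

View pics/crop.png

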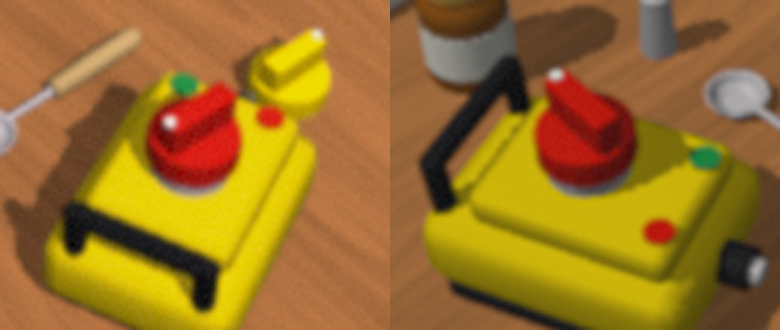

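The crop confirms the choice. It is the red cap on the steamer's neck, with the white dot at the handle end of the bar, scene pixel about (368,281) and side pixel about (230,260). The steamer's handle is beyond it at scene (365,315). Moving above it.

```bash
python3 -m handwheel '[{"linear":[200,-200,-15],"roll":0,"hand":1},{"linear":[200,-200,-15],"roll":0,"hand":1},{"linear":[200,-200,-15],"roll":0,"hand":1},{"linear":[200,-200,-15],"roll":0,"hand":1},{"linear":[200,-200,-15],"roll":0,"hand":1},{"linear":[200,-200,-15],"roll":0,"hand":1},{"linear":[200,-200,-15],"roll":0,"hand":1},{"linear":[200,-200,-15],"roll":0,"hand":1}]'; python3 -m handwheel '[{"linear":[200,-200,-15],"roll":0,"hand":1},{"linear":[200,-200,-15],"roll":0,"hand":1},{"linear":[200,-200,-15],"roll":0,"hand":1},{"linear":[200,-200,-15],"roll":0,"hand":1},{"linear":[200,-200,-15],"roll":0,"hand":1},{"linear":[200,-200,-15],"roll":0,"hand":1},{"linear":[200,-200,-15],"roll":0,"hand":1},{"linear":[200,-200,-15],"roll":0,"hand":1}]'
python3 - <<'E'
from h import *
print(read_state()["joints"].round(1))
d=plane("scene",(368.3,280.7),.17);e=plane("side",(230.3,260),.17);print("dot",d,e,tri(ray("scene",(368.3,280.7)),ray("side",(230.3,260))))
f=plane("scene",(386,270),.17);g=plane("side",(249,277.7),.17);print("end",f,g)
E
```

```text
t: 0.77
ee_pos: [0.3565, -0.3369, 0.2659]
eef_rot: [[0.925, 0.38, 0.001], [0.38, -0.925, 0.001], [0.002, -0.001, -1.0]]
force: [0.9, 0.1, -0.0]
gripper_width: 0.999
gripper_force: 0.0
t: 1.43
ee_pos: [0.4663, -0.0762, 0.2808]
eef_rot: [[0.925, 0.38, 0.002], [0.38, -0.925, 0.002], [0.002, -0.001, -1.0]]
force: [-0.4, -0.0, 0.2]
gripper_width: 1.001
gripper_force: 0.0
[ 31.3  -1.4 -26.6 103.8  -0.8  77.4 -62.7]
dot [0.6028952  0.18243782 0.17      ] [0.59755955 0.17802598 0.17      ] (array([0.59977727, 0.17821219, 0.1664494 ]), np.float64(0.0038967359229969255))
end [0.55295232 0.18546926 0.17      ] [0.53490538 0.18415274 0.17      ]
```

```bash
python3 -m handwheel '[{"linear":[190,-195,0],"roll":0.4,"hand":1},{"linear":[190,-195,0],"roll":0.4,"hand":1},{"linear":[190,-195,0],"roll":0.4,"hand":1},{"linear":[190,-195,0],"roll":0.4,"hand":1},{"linear":[190,-195,0],"roll":0.4,"hand":1},{"linear":[190,-195,0],"roll":0.4,"hand":1},{"linear":[190,-195,0],"roll":0.4,"hand":1},{"linear":[190,-195,0],"roll":0.4,"hand":1}]'; python3 -m handwheel '[{"linear":[0,0,0],"roll":0,"hand":1},{"linear":[0,0,0],"roll":0,"hand":1},{"linear":[0,0,0],"roll":0,"hand":1}]'
python3 - <<'E'
from h import *
print(read_state()["joints"].round(1));m=camera_model("wrist");im=camera("wrist");np.savez("w1.npz",**m)
cv2.imwrite("pics/w1.png",im[:,:,::-1]);print(proj("wrist",[.572,.183,.17],m), m["world_to_cam"])
E
```

```text
t: 2.1
ee_pos: [0.5681, 0.1766, 0.2792]
eef_rot: [[1.0, -0.011, -0.002], [-0.011, -1.0, 0.005], [-0.002, -0.005, -1.0]]
force: [-1.4, 0.2, -1.0]
gripper_width: 0.999
gripper_force: 0.0
t: 2.35
ee_pos: [0.5682, 0.1666, 0.2801]
eef_rot: [[1.0, -0.021, -0.0], [-0.021, -1.0, -0.001], [-0.0, 0.001, -1.0]]
force: [-0.2, 0.0, 0.7]
gripper_width: 1.001
gripper_force: 0.0
[  11.    15.4  -38.4   88.2    9.7   79.9 -119.3]
[291.68812824 239.19257679] [[-0.01980838 -0.99980325  0.00104019  0.17692434]
 [-0.94991215  0.01914446  0.31193012  0.48723147]
 [-0.31188866  0.00519074 -0.95010448  0.58610163]
 [ 0.          0.          0.          1.        ]]
```

View pics/w1.png

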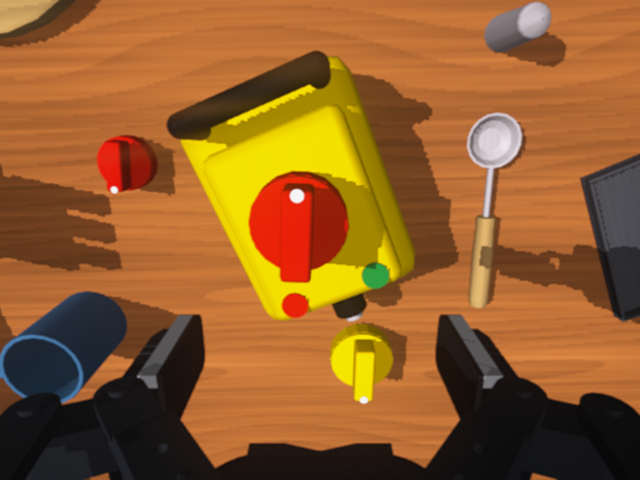

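The wrist view shows the red cap at (298,222), its dot at (297,196) and the bar running nearly straight down the picture. The small red cap is at (126,163), the yellow cap at (362,358), the handle at (250,95), the spoon at (488,200) and the tray corner at (612,235). Measuring the bar edges and the disc.

Run:
```python
from h import *
im=cv2.imread("pics/w1.png");m=dict(np.load("w1.npz"));hs=cv2.cvtColor(im,cv2.COLOR_BGR2HSV)
for r in(215,235,255,270):print(r,im[r,272:324,2].tolist())
print("col",im[180:300:2,296,2].tolist())
red=((hs[...,0]<6)|(hs[...,0]>173))&(hs[...,1]>150)
for b in blobs(red,300):print(b)
ys,xs=np.nonzero(red&(np.hypot(*np.ogrid[-222:258,-298:342][::-1])<62))
P=np.array([plane("wrist",(x,y),.142,m)[:2] for x,y in zip(xs,ys)])
print("disc extents",P.min(0),P.max(0),"mid y",(P.min(0)+P.max(0))/2)
w=[(b[1],b[0]) for b in blobs((hs[...,1]<60)&(hs[...,2]>190),5) if 280<b[1][0]<315 and 180<b[1][1]<215];print(w,[plane("wrist",x[0],.17,m) for x in w])
```

```text
215 [232, 233, 233, 232, 233, 233, 233, 229, 217, 222, 230, 233, 235, 235, 235, 235, 235, 234, 234, 234, 234, 234, 234, 233, 233, 233, 233, 233, 233, 232, 233, 232, 232, 232, 232, 231, 228, 212, 186, 155, 131, 128, 141, 148, 149, 148, 149, 149, 149, 150, 149, 148]
235 [233, 233, 233, 233, 233, 233, 233, 228, 219, 223, 230, 233, 234, 235, 234, 234, 234, 234, 234, 234, 233, 233, 233, 233, 233, 233, 232, 232, 232, 232, 232, 231, 231, 232, 232, 230, 217, 194, 164, 137, 125, 134, 146, 150, 149, 149, 150, 149, 150, 149, 150, 149]
255 [232, 233, 233, 233, 233, 233, 231, 224, 221, 226, 231, 232, 233, 234, 234, 234, 233, 233, 233, 232, 233, 233, 233, 232, 232, 232, 232, 232, 231, 231, 231, 231, 231, 231, 231, 222, 203, 176, 144, 125, 133, 147, 151, 150, 149, 150, 149, 150, 149, 150, 149, 150]
270 [243, 243, 244, 244, 244, 244, 240, 230, 224, 227, 231, 232, 233, 234, 233, 233, 232, 233, 233, 233, 233, 232, 232, 232, 232, 232, 232, 231, 231, 231, 231, 231, 231, 231, 228, 213, 189, 158, 151, 190, 231, 241, 242, 243, 244, 244, 244, 244, 243, 243, 243, 243]
col [234, 225, 117, 116, 149, 244, 245, 245, 245, 245, 245, 242, 233, 234, 233, 233, 234, 234, 233, 233, 233, 233, 233, 233, 233, 233, 233, 233, 233, 233, 233, 233, 233, 233, 232, 232, 232, 232, 232, 232, 232, 232, 232, 232, 232, 232, 232, 232, 232, 231, 225, 220, 244, 243, 243, 244, 230, 215, 233, 232]
(np.int32(2260), array([124.5, 163.7]), array([ 97, 136,  59,  56], dtype=int32))
(np.int32(7006), array([297.7, 227.1]), array([250, 175,  98, 107], dtype=int32))
(np.int32(433), array([294.9, 305.2]), array([283, 294,  24,  23], dtype=int32))
disc extents [0.53140025 0.1473249 ] [0.60682122 0.2130092 ] mid y [0.56911073 0.18016705]
[(array([296.5, 195.4]), np.int32(152))] [array([0.59918314, 0.17902546, 0.17      ])]
```

Run:
```python
from h import *
m=dict(np.load("w1.npz"))
L=[plane("wrist",p,.17,m)[:2] for p in((280,215),(279.8,235),(279.3,255),(278.8,270))];R=[plane("wrist",p,.17,m)[:2] for p in((310,215),(309,235),(308,255),(307.3,270))]
M=(np.array(L)+R)/2;print("width",np.linalg.norm(np.array(L)-R,axis=1),"mid",M)
d=M[0]-M[-1];a=np.arctan2(d[1],d[0]);print("yaw deg",np.degrees(a))
e=[plane("wrist",p,.17,m)[:2] for p in((295.8,187.5),(293,281))];print("ends",e,"len",np.linalg.norm(e[0]-e[1]))
c=(e[0]+e[1])/2;print("c",c)
s=read_state();print(s["ee_pos"],s["eef_rot"]);dd=np.r_[c,.163]-s["ee_pos"]
R=np.array(s["eef_rot"]);print("tool delta",R.T@dd*1000,"roll",-(a-np.arctan2(R[1,0],R[0,0])))
```

```text
width [0.01800744 0.01781139 0.01779486 0.01789196] mid [[0.58724379 0.18037738]
 [0.5746583  0.18123403]
 [0.56165984 0.18221189]
 [0.55162678 0.18299023]]
yaw deg -4.195680222426239
ends [array([0.60390747, 0.17925822]), array([0.54410311, 0.18332682])] len 0.059942596264181296
c [0.57400529 0.18129252]
[0.56827288 0.16638924 0.28031998] [[ 9.99766974e-01 -2.15868536e-02  6.97995254e-05]
 [-2.15867752e-02 -9.99766501e-01 -9.77309230e-04]
 [ 9.08802586e-05  9.75574745e-04 -9.99999520e-01]]
tool delta [  5.39869305 -15.13799926 117.30575939] roll 0.05163998208334596
```

```bash
python3 -m handwheel '[{"linear":[5.4,-15,40],"roll":0.05,"hand":1},{"linear":[5.4,-15,70],"roll":0.05,"hand":1},{"linear":[5.4,-15,90],"roll":0.05,"hand":1},{"linear":[5.4,-15,100],"roll":0.05,"hand":1},{"linear":[5.4,-15,100],"roll":0.05,"hand":1},{"linear":[5.4,-15,100],"roll":0.05,"hand":1}]'
python3 - <<'E'
from h import *
s=read_state();print(s["ee_pos"],np.degrees(np.arctan2(s["eef_rot"][1][0],s["eef_rot"][0][0])),s["joints"][6],s["force"],s["ft_torque"]);R=np.array(s["eef_rot"]);print(R.T@(np.array([.574,.1813,.1635])-s["ee_pos"])*1e3)
E
```

```text
t: 2.9
ee_pos: [0.5743, 0.1823, 0.1813]
eef_rot: [[0.998, -0.07, 0.001], [-0.07, -0.998, -0.0], [0.001, 0.0, -1.0]]
force: [-0.2, 0.1, 0.7]
gripper_width: 0.999
gripper_force: 0.0
[0.57426253 0.18230072 0.18125568] -4.039756652495775 -125.82598520336983 [-0.20327564  0.14807301  0.71938321] [-0.01945334 -0.03017256  0.03356612]
[-0.20373289  1.01500175 17.75564181]
```

```bash
python3 -m handwheel '[{"linear":[0,0.8,10],"roll":0,"hand":1},{"linear":[0,0.8,17],"roll":0,"hand":1},{"linear":[0,0.8,17],"roll":0,"hand":0.6},{"linear":[0,0.8,17],"roll":0,"hand":0.3},{"linear":[0,0.8,17],"roll":0,"hand":0.15},{"linear":[0,0.8,17],"roll":0,"hand":0},{"linear":[0,0.8,17],"roll":0,"hand":0},{"linear":[0,0.8,17],"roll":0,"hand":0}]'; python3 -m handwheel '[{"linear":[0,0,0],"roll":0,"hand":0},{"linear":[0,0,0],"roll":0,"hand":0},{"linear":[0,0,0],"roll":0,"hand":0}]';cat > st.py <<'E'
from h import *
s=read_state();R=np.array(s["eef_rot"]);print("t %.2f"%s["t"],"pos mm",(s["ee_pos"]*1e3).round(2),"yaw rad %.4f"%np.arctan2(R[1,0],R[0,0]),"j7 %.1f"%s["joints"][6],"F",np.round(s["force"],2),"M",np.round(s["ft_torque"],3),"w %.3f g %.1f"%(s["gripper_width"],s["gripper_force"]))
E
python3 st.py
```

```text
t: 3.57
ee_pos: [0.5741, 0.1825, 0.1638]
eef_rot: [[0.998, -0.069, 0.001], [-0.069, -0.998, 0.0], [0.001, -0.0, -1.0]]
force: [-1.5, -1.1, 0.9]
gripper_width: 0.222
gripper_force: 59.8
t: 3.82
ee_pos: [0.574, 0.1825, 0.1637]
eef_rot: [[0.998, -0.069, 0.001], [-0.069, -0.998, 0.0], [0.001, -0.0, -1.0]]
force: [0.0, -0.0, 3.8]
gripper_width: 0.222
gripper_force: 60.0
t 3.82 pos mm [574.03 182.46 163.74] yaw rad -0.0693 j7 -126.2 F [ 0.03 -0.04  3.84] M [-0.026  0.188 -0.073] w 0.222 g 60.0
```

```bash
python3 -m handwheel '[{"linear":[0,0,0],"roll":-0.015,"hand":0},{"linear":[0,0,0],"roll":-0.03,"hand":0},{"linear":[0,0,0],"roll":-0.03,"hand":0}]' >/dev/null; python3 st.py; python3 -m handwheel '[{"linear":[0,0,0],"roll":-0.01,"hand":0},{"linear":[0,0,0],"roll":-0.01,"hand":0}]' >/dev/null; python3 st.py
```

```text
t 4.07 pos mm [574.02 182.51 163.56] yaw rad -0.0376 j7 -124.5 F [0.79 0.53 4.8 ] M [ 0.16   0.023 -0.001] w 0.221 g 60.2
t 4.23 pos mm [574.   182.49 163.51] yaw rad -0.0284 j7 -124.0 F [1.04 0.96 4.76] M [ 0.196 -0.115 -0.041] w 0.220 g 60.3
```

```bash
cat > chk.py <<'E'
import sys
from st import s
sys.exit(int(abs(s["ft_torque"][2])>0.2))
E
python3 -m handwheel '[{"linear":[0,0,0],"roll":-0.02,"hand":0},{"linear":[0,0,0],"roll":-0.02,"hand":0}]' >/dev/null; python3 chk.py && python3 -m handwheel '[{"linear":[0,0,0],"roll":-0.02,"hand":0},{"linear":[0,0,0],"roll":-0.02,"hand":0}]' >/dev/null; python3 chk.py && python3 -m handwheel '[{"linear":[0,0,0],"roll":-0.02,"hand":0},{"linear":[0,0,0],"roll":-0.02,"hand":0}]' >/dev/null; python3 chk.py && python3 -m handwheel '[{"linear":[0,0,0],"roll":-0.02,"hand":0},{"linear":[0,0,0],"roll":-0.02,"hand":0}]' >/dev/null; python3 chk.py
```

```text
t 4.40 pos mm [573.96 182.49 163.43] yaw rad -0.0074 j7 -122.9 F [0.36 0.85 5.45] M [ 0.357 -0.137 -0.034] w 0.222 g 60.3
t 4.57 pos mm [573.9  182.47 163.39] yaw rad 0.0126 j7 -121.8 F [1.62 1.02 4.28] M [ 0.285 -0.216 -0.011] w 0.223 g 60.3
t 4.73 pos mm [573.86 182.41 163.35] yaw rad 0.0325 j7 -120.7 F [0.89 1.7  4.45] M [ 0.365 -0.129  0.021] w 0.227 g 60.3
t 4.90 pos mm [573.85 182.36 163.36] yaw rad 0.0524 j7 -119.7 F [0.25 1.49 3.39] M [ 0.375 -0.136 -0.002] w 0.219 g 60.3
```

```bash
python3 -m handwheel '[{"linear":[0,0,0],"roll":-0.02,"hand":0},{"linear":[0,0,0],"roll":-0.02,"hand":0}]' >/dev/null; python3 chk.py && python3 -m handwheel '[{"linear":[0,0,0],"roll":-0.02,"hand":0},{"linear":[0,0,0],"roll":-0.02,"hand":0}]' >/dev/null; python3 chk.py && python3 -m handwheel '[{"linear":[0,0,0],"roll":-0.02,"hand":0},{"linear":[0,0,0],"roll":-0.02,"hand":0}]' >/dev/null; python3 chk.py && python3 -m handwheel '[{"linear":[0,0,0],"roll":-0.02,"hand":0},{"linear":[0,0,0],"roll":-0.02,"hand":0}]' >/dev/null; python3 chk.py && python3 -m handwheel '[{"linear":[0,0,0],"roll":-0.02,"hand":0},{"linear":[0,0,0],"roll":-0.02,"hand":0}]' >/dev/null; python3 chk.py && python3 -m handwheel '[{"linear":[0,0,0],"roll":-0.02,"hand":0},{"linear":[0,0,0],"roll":-0.02,"hand":0}]' >/dev/null; python3 chk.py && python3 -m handwheel '[{"linear":[0,0,0],"roll":-0.02,"hand":0},{"linear":[0,0,0],"roll":-0.02,"hand":0}]' >/dev/null; python3 chk.py && python3 -m handwheel '[{"linear":[0,0,0],"roll":-0.02,"hand":0},{"linear":[0,0,0],"roll":-0.02,"hand":0}]' >/dev/null; python3 chk.py
```

```text
t 5.07 pos mm [573.78 182.34 163.34] yaw rad 0.0725 j7 -118.6 F [0.94 1.33 4.85] M [ 0.326 -0.119 -0.009] w 0.220 g 60.3
t 5.23 pos mm [573.73 182.31 163.28] yaw rad 0.0925 j7 -117.5 F [-0.67  0.36  4.28] M [ 0.263 -0.105  0.028] w 0.220 g 60.3
t 5.40 pos mm [573.74 182.29 163.3 ] yaw rad 0.1125 j7 -116.4 F [0.46 0.56 4.69] M [0.189 0.051 0.   ] w 0.224 g 60.3
t 5.57 pos mm [573.73 182.26 163.28] yaw rad 0.1324 j7 -115.3 F [-0.36  0.35  3.89] M [0.206 0.035 0.013] w 0.222 g 60.3
t 5.73 pos mm [573.75 182.27 163.29] yaw rad 0.1524 j7 -114.3 F [0.34 0.37 3.32] M [ 0.208  0.021 -0.069] w 0.219 g 60.3
t 5.90 pos mm [573.76 182.26 163.29] yaw rad 0.1724 j7 -113.2 F [0.18 0.52 4.04] M [0.13  0.077 0.089] w 0.221 g 60.3
t 6.07 pos mm [573.79 182.24 163.3 ] yaw rad 0.1924 j7 -112.1 F [0.49 0.72 4.93] M [ 0.086  0.041 -0.001] w 0.221 g 60.3
t 6.23 pos mm [573.78 182.29 163.29] yaw rad 0.2124 j7 -111.0 F [-0.45  0.5   4.68] M [0.079 0.024 0.021] w 0.220 g 60.3
```

```bash
python3 -m handwheel '[{"linear":[0,0,0],"roll":-0.02,"hand":0},{"linear":[0,0,0],"roll":-0.02,"hand":0}]' >/dev/null; python3 chk.py && python3 -m handwheel '[{"linear":[0,0,0],"roll":-0.02,"hand":0},{"linear":[0,0,0],"roll":-0.02,"hand":0}]' >/dev/null; python3 chk.py && python3 -m handwheel '[{"linear":[0,0,0],"roll":-0.02,"hand":0},{"linear":[0,0,0],"roll":-0.02,"hand":0}]' >/dev/null; python3 chk.py && python3 -m handwheel '[{"linear":[0,0,0],"roll":-0.02,"hand":0},{"linear":[0,0,0],"roll":-0.02,"hand":0}]' >/dev/null; python3 chk.py && python3 -m handwheel '[{"linear":[0,0,0],"roll":-0.02,"hand":0},{"linear":[0,0,0],"roll":-0.02,"hand":0}]' >/dev/null; python3 chk.py && python3 -m handwheel '[{"linear":[0,0,0],"roll":-0.02,"hand":0},{"linear":[0,0,0],"roll":-0.02,"hand":0}]' >/dev/null; python3 chk.py && python3 -m handwheel '[{"linear":[0,0,0],"roll":-0.02,"hand":0},{"linear":[0,0,0],"roll":-0.02,"hand":0}]' >/dev/null; python3 chk.py && python3 -m handwheel '[{"linear":[0,0,0],"roll":-0.02,"hand":0},{"linear":[0,0,0],"roll":-0.02,"hand":0}]' >/dev/null; python3 chk.py
```

```text
t 6.40 pos mm [573.8  182.3  163.31] yaw rad 0.2324 j7 -110.0 F [-0.84  1.05  4.91] M [ 0.103  0.051 -0.065] w 0.220 g 60.3
t 6.57 pos mm [573.81 182.33 163.3 ] yaw rad 0.2525 j7 -108.9 F [-0.14  0.    4.04] M [0.105 0.029 0.034] w 0.226 g 60.3
t 6.73 pos mm [573.84 182.33 163.34] yaw rad 0.2725 j7 -107.8 F [-0.12  0.6   4.37] M [0.114 0.012 0.009] w 0.220 g 60.3
t 6.90 pos mm [573.85 182.32 163.34] yaw rad 0.2923 j7 -106.7 F [-0.36  0.01  4.18] M [ 0.117  0.046 -0.022] w 0.225 g 60.3
t 7.07 pos mm [573.82 182.35 163.34] yaw rad 0.3124 j7 -105.6 F [0.16 0.01 4.1 ] M [ 0.106  0.081 -0.005] w 0.220 g 60.3
t 7.23 pos mm [573.79 182.37 163.34] yaw rad 0.3325 j7 -104.6 F [ 0.37 -0.19  4.36] M [ 0.123 -0.029 -0.004] w 0.222 g 60.3
t 7.40 pos mm [573.81 182.38 163.34] yaw rad 0.3525 j7 -103.5 F [-0.89  1.28  5.32] M [ 0.146  0.009 -0.063] w 0.225 g 60.3
t 7.57 pos mm [573.81 182.36 163.32] yaw rad 0.3724 j7 -102.4 F [0.4  1.2  3.92] M [0.154 0.008 0.029] w 0.219 g 60.3
```

```bash
python3 -m handwheel '[{"linear":[0,0,0],"roll":-0.02,"hand":0},{"linear":[0,0,0],"roll":-0.02,"hand":0}]' >/dev/null; python3 chk.py && python3 -m handwheel '[{"linear":[0,0,0],"roll":-0.02,"hand":0},{"linear":[0,0,0],"roll":-0.02,"hand":0}]' >/dev/null; python3 chk.py && python3 -m handwheel '[{"linear":[0,0,0],"roll":-0.02,"hand":0},{"linear":[0,0,0],"roll":-0.02,"hand":0}]' >/dev/null; python3 chk.py && python3 -m handwheel '[{"linear":[0,0,0],"roll":-0.02,"hand":0},{"linear":[0,0,0],"roll":-0.02,"hand":0}]' >/dev/null; python3 chk.py && python3 -m handwheel '[{"linear":[0,0,0],"roll":-0.02,"hand":0},{"linear":[0,0,0],"roll":-0.02,"hand":0}]' >/dev/null; python3 chk.py && python3 -m handwheel '[{"linear":[0,0,0],"roll":-0.02,"hand":0},{"linear":[0,0,0],"roll":-0.02,"hand":0}]' >/dev/null; python3 chk.py
python3 - <<'E'
from h import *
cv2.imwrite("pics/w2.png",camera("wrist")[:,:,::-1])
E
```

```text
t 7.73 pos mm [573.81 182.34 163.34] yaw rad 0.3924 j7 -101.3 F [-0.25  0.18  3.78] M [ 0.228  0.016 -0.012] w 0.223 g 60.3
t 7.90 pos mm [573.81 182.36 163.34] yaw rad 0.4124 j7 -100.3 F [-0.57  0.5   4.39] M [ 0.221 -0.007 -0.018] w 0.224 g 60.3
t 8.07 pos mm [573.8  182.32 163.32] yaw rad 0.4324 j7 -99.2 F [0.43 0.06 4.82] M [ 0.214 -0.033 -0.035] w 0.223 g 60.3
t 8.23 pos mm [573.82 182.33 163.34] yaw rad 0.4524 j7 -98.1 F [-0.77  0.91  4.5 ] M [ 0.23   0.004 -0.056] w 0.217 g 60.3
t 8.40 pos mm [573.8  182.36 163.31] yaw rad 0.4725 j7 -97.0 F [-0.04  0.96  4.47] M [ 0.182  0.1   -0.081] w 0.223 g 60.3
t 8.57 pos mm [573.79 182.34 163.31] yaw rad 0.4925 j7 -96.0 F [0.28 0.98 3.97] M [0.208 0.03  0.008] w 0.220 g 60.3
```

View pics/w2.png

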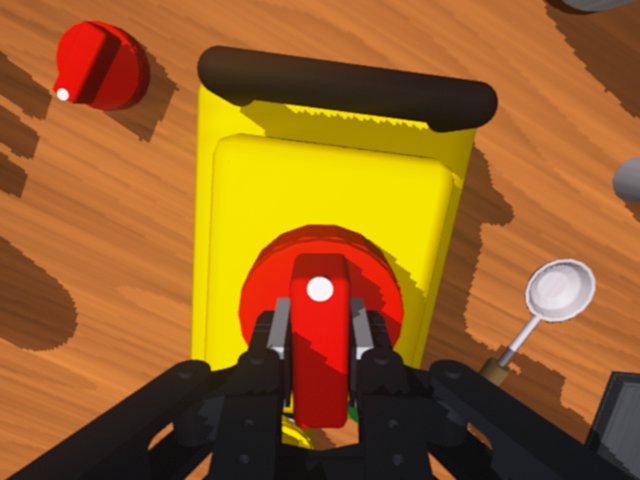

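The bar (320,340, dot at (319,289)) has turned with the fingers and is held centrally. No stop yet after 0.56 rad, so I'm carrying on.

```bash
python3 -m handwheel '[{"linear":[0,0,0],"roll":-0.02,"hand":0},{"linear":[0,0,0],"roll":-0.02,"hand":0}]' >/dev/null; python3 chk.py && python3 -m handwheel '[{"linear":[0,0,0],"roll":-0.02,"hand":0},{"linear":[0,0,0],"roll":-0.02,"hand":0}]' >/dev/null; python3 chk.py && python3 -m handwheel '[{"linear":[0,0,0],"roll":-0.02,"hand":0},{"linear":[0,0,0],"roll":-0.02,"hand":0}]' >/dev/null; python3 chk.py && python3 -m handwheel '[{"linear":[0,0,0],"roll":-0.015,"hand":0},{"linear":[0,0,0],"roll":-0.015,"hand":0}]' >/dev/null; python3 chk.py && python3 -m handwheel '[{"linear":[0,0,0],"roll":-0.015,"hand":0},{"linear":[0,0,0],"roll":-0.015,"hand":0}]' >/dev/null; python3 chk.py && python3 -m handwheel '[{"linear":[0,0,0],"roll":-0.015,"hand":0},{"linear":[0,0,0],"roll":-0.015,"hand":0}]' >/dev/null; python3 chk.py
```

```text
t 8.78 pos mm [573.81 182.3  163.34] yaw rad 0.5124 j7 -94.9 F [-0.01 -0.24  4.42] M [0.175 0.039 0.01 ] w 0.221 g 60.3
t 8.95 pos mm [573.8  182.3  163.31] yaw rad 0.5325 j7 -93.8 F [0.5  0.39 5.69] M [ 0.233  0.049 -0.041] w 0.223 g 60.3
t 9.12 pos mm [573.81 182.32 163.33] yaw rad 0.5525 j7 -92.8 F [-0.    1.22  3.81] M [0.193 0.103 0.001] w 0.224 g 60.3
t 9.28 pos mm [573.82 182.29 163.35] yaw rad 0.5669 j7 -92.0 F [0.43 0.5  3.82] M [0.157 0.033 0.05 ] w 0.226 g 60.3
t 9.45 pos mm [573.82 182.32 163.32] yaw rad 0.5820 j7 -91.2 F [0.08 0.8  4.98] M [ 0.242  0.008 -0.042] w 0.220 g 60.3
t 9.62 pos mm [573.67 182.45 163.31] yaw rad 0.5970 j7 -90.4 F [-1.06  1.53  5.37] M [ 0.296  0.184 -0.091] w 0.219 g 60.3
```

```bash
python3 st.py; python3 -m handwheel '[{"linear":[0,0,0],"roll":0,"hand":0}]' >/dev/null; python3 chk.py; python3 -m handwheel '[{"linear":[0,0,0],"roll":-0.01,"hand":0},{"linear":[0,0,0],"roll":-0.01,"hand":0}]' >/dev/null; python3 chk.py && python3 -m handwheel '[{"linear":[0,0,0],"roll":0,"hand":0}]' >/dev/null; python3 chk.py
```

```text
t 9.62 pos mm [573.67 182.45 163.31] yaw rad 0.5970 j7 -90.4 F [-1.06  1.53  5.37] M [ 0.296  0.184 -0.091] w 0.219 g 60.3
t 9.70 pos mm [573.68 182.44 163.33] yaw rad 0.5960 j7 -90.4 F [-0.27  0.93  4.8 ] M [ 0.279  0.275 -0.139] w 0.227 g 60.3
t 9.87 pos mm [573.59 182.53 163.3 ] yaw rad 0.6067 j7 -89.9 F [-1.13  0.8   4.22] M [ 0.447  0.463 -0.112] w 0.222 g 60.3
t 9.95 pos mm [573.58 182.56 163.29] yaw rad 0.6061 j7 -89.9 F [-3.24  1.61  5.1 ] M [ 0.467  0.504 -0.048] w 0.223 g 60.3
```

```bash
python3 -m handwheel '[{"linear":[0,0,0],"roll":-0.01,"hand":0},{"linear":[0,0,0],"roll":-0.01,"hand":0}]' >/dev/null; python3 chk.py && python3 -m handwheel '[{"linear":[0,0,0],"roll":0,"hand":0}]' >/dev/null; python3 chk.py &&  python3 -m handwheel '[{"linear":[0,0,0],"roll":-0.01,"hand":0},{"linear":[0,0,0],"roll":-0.01,"hand":0}]' >/dev/null; python3 chk.py && python3 -m handwheel '[{"linear":[0,0,0],"roll":0,"hand":0}]' >/dev/null; python3 chk.py
```

```text
t 10.12 pos mm [573.46 182.73 163.3 ] yaw rad 0.6169 j7 -89.3 F [-2.08  2.47  5.25] M [ 0.545  0.619 -0.085] w 0.224 g 60.4
t 10.20 pos mm [573.48 182.72 163.31] yaw rad 0.6165 j7 -89.3 F [-2.93  2.85  5.08] M [ 0.626  0.656 -0.153] w 0.226 g 60.4
t 10.37 pos mm [573.42 182.75 163.28] yaw rad 0.6267 j7 -88.8 F [-2.11  2.62  5.36] M [ 0.626  0.742 -0.342] w 0.221 g 60.4
t 10.37 pos mm [573.42 182.75 163.28] yaw rad 0.6267 j7 -88.8 F [-2.11  2.62  5.36] M [ 0.626  0.742 -0.342] w 0.221 g 60.4
```

Stop felt at about yaw 0.62 (moment 0.34 N m). I'm easing back slightly and pressing in small steps, watching the force.

```bash
python3 -m handwheel '[{"linear":[0,0,0],"roll":0.015,"hand":0},{"linear":[0,0,0],"roll":0.015,"hand":0}]' >/dev/null; python3 chk.py; python3 -m handwheel '[{"linear":[0,0,1],"roll":0,"hand":0},{"linear":[0,0,1],"roll":0,"hand":0}]' >/dev/null; python3 chk.py; python3 -m handwheel '[{"linear":[0,0,1],"roll":0,"hand":0},{"linear":[0,0,1],"roll":0,"hand":0}]' >/dev/null; python3 chk.py
```

```text
t 10.53 pos mm [573.46 182.74 163.29] yaw rad 0.6107 j7 -89.7 F [-3.1   2.08  5.71] M [ 0.6    0.656 -0.032] w 0.229 g 60.3
t 10.70 pos mm [573.49 182.7  162.27] yaw rad 0.6115 j7 -89.6 F [-1.97  2.04  5.17] M [ 0.59   0.647 -0.047] w 0.219 g 60.3
t 10.87 pos mm [573.47 182.7  161.27] yaw rad 0.6116 j7 -89.7 F [-3.14  1.84  5.74] M [ 0.524  0.642 -0.058] w 0.222 g 60.4
```

```bash
python3 -m handwheel '[{"linear":[0,0,1],"roll":0,"hand":0},{"linear":[0,0,1],"roll":0,"hand":0}]' >/dev/null; python3 chk.py; python3 -m handwheel '[{"linear":[0,0,1],"roll":0,"hand":0},{"linear":[0,0,1],"roll":0,"hand":0}]' >/dev/null; python3 chk.py;python3 -m handwheel '[{"linear":[0,0,1],"roll":0,"hand":0},{"linear":[0,0,1],"roll":0,"hand":0}]' >/dev/null; python3 chk.py
```

```text
t 11.03 pos mm [573.48 182.71 160.29] yaw rad 0.6116 j7 -89.7 F [-2.19  2.49  5.93] M [ 0.502  0.686 -0.015] w 0.224 g 60.5
t 11.20 pos mm [573.51 182.71 159.35] yaw rad 0.6116 j7 -89.7 F [-2.79  2.01  6.66] M [0.542 0.766 0.019] w 0.219 g 60.5
t 11.37 pos mm [573.5  182.72 158.42] yaw rad 0.6115 j7 -89.8 F [-3.2   1.44  7.27] M [0.483 0.803 0.024] w 0.222 g 60.6
```

```bash
python3 -m handwheel '[{"linear":[0,0,0.6],"roll":0,"hand":0},{"linear":[0,0,0.6],"roll":-0.03,"hand":0}]' >/dev/null; python3 chk.py && python3 -m handwheel '[{"linear":[0,0,0],"roll":-0.02,"hand":0},{"linear":[0,0,0],"roll":-0.02,"hand":0}]' >/dev/null; python3 chk.py && python3 -m handwheel '[{"linear":[0,0,0],"roll":-0.02,"hand":0},{"linear":[0,0,0],"roll":-0.02,"hand":0}]' >/dev/null; python3 chk.py && python3 -m handwheel '[{"linear":[0,0,0],"roll":-0.02,"hand":0},{"linear":[0,0,0],"roll":-0.02,"hand":0}]' >/dev/null; python3 chk.py && python3 -m handwheel '[{"linear":[0,0,0],"roll":-0.02,"hand":0},{"linear":[0,0,0],"roll":-0.02,"hand":0}]' >/dev/null; python3 chk.py && python3 -m handwheel '[{"linear":[0,0,0],"roll":-0.02,"hand":0},{"linear":[0,0,0],"roll":-0.02,"hand":0}]' >/dev/null; python3 chk.py
```

```text
t 11.53 pos mm [573.65 182.62 157.96] yaw rad 0.6410 j7 -88.2 F [-2.07  0.85  7.49] M [ 0.443  0.631 -0.066] w 0.220 g 60.7
t 11.70 pos mm [573.86 182.53 158.09] yaw rad 0.6627 j7 -87.0 F [-2.42  0.92  7.28] M [0.376 0.603 0.013] w 0.226 g 60.7
t 11.87 pos mm [573.92 182.51 158.1 ] yaw rad 0.6824 j7 -86.0 F [-1.41  0.69  7.52] M [ 0.321  0.566 -0.061] w 0.220 g 60.7
t 12.03 pos mm [573.97 182.48 158.12] yaw rad 0.7024 j7 -84.9 F [-1.28  1.18  8.34] M [ 0.315  0.465 -0.013] w 0.221 g 60.6
t 12.20 pos mm [574.04 182.44 158.15] yaw rad 0.7223 j7 -83.9 F [-2.16  0.63  7.44] M [ 0.283  0.389 -0.008] w 0.220 g 60.6
t 12.37 pos mm [574.11 182.46 158.17] yaw rad 0.7424 j7 -82.8 F [-1.47  1.11  7.12] M [ 0.299  0.402 -0.038] w 0.226 g 60.6
```

Past the first stop angle with no moment, so the cap is turning on under pressure.

```bash
python3 -m handwheel '[{"linear":[0,0,0.2],"roll":-0.025,"hand":0},{"linear":[0,0,0.2],"roll":-0.05,"hand":0}]' >/dev/null; python3 chk.py && python3 -m handwheel '[{"linear":[0,0,0],"roll":-0.025,"hand":0},{"linear":[0,0,0],"roll":-0.05,"hand":0}]' >/dev/null; python3 chk.py && python3 -m handwheel '[{"linear":[0,0,0],"roll":-0.025,"hand":0},{"linear":[0,0,0],"roll":-0.05,"hand":0}]' >/dev/null; python3 chk.py && python3 -m handwheel '[{"linear":[0,0,0],"roll":-0.025,"hand":0},{"linear":[0,0,0],"roll":-0.05,"hand":0}]' >/dev/null; python3 chk.py && python3 -m handwheel '[{"linear":[0,0,0],"roll":-0.025,"hand":0},{"linear":[0,0,0],"roll":-0.05,"hand":0}]' >/dev/null; python3 chk.py && python3 -m handwheel '[{"linear":[0,0,0],"roll":-0.025,"hand":0},{"linear":[0,0,0],"roll":-0.05,"hand":0}]' >/dev/null; python3 chk.py && python3 -m handwheel '[{"linear":[0,0,0],"roll":-0.025,"hand":0},{"linear":[0,0,0],"roll":-0.05,"hand":0}]' >/dev/null; python3 chk.py && python3 -m handwheel '[{"linear":[0,0,0],"roll":-0.025,"hand":0},{"linear":[0,0,0],"roll":-0.05,"hand":0}]' >/dev/null; python3 chk.py
```

```text
t 12.53 pos mm [574.19 182.44 158.  ] yaw rad 0.7922 j7 -80.1 F [-1.09  0.69  7.97] M [ 0.269  0.315 -0.042] w 0.221 g 60.7
t 12.70 pos mm [574.27 182.41 158.06] yaw rad 0.8423 j7 -77.5 F [-0.88  0.63  7.78] M [ 0.264  0.327 -0.004] w 0.219 g 60.7
t 12.87 pos mm [574.32 182.38 158.07] yaw rad 0.8922 j7 -74.8 F [-1.62  1.23  7.81] M [ 0.333  0.258 -0.027] w 0.218 g 60.7
t 13.03 pos mm [574.34 182.4  158.1 ] yaw rad 0.9422 j7 -72.1 F [-1.31  1.39  6.71] M [ 0.291  0.175 -0.007] w 0.226 g 60.7
t 13.20 pos mm [574.33 182.41 158.07] yaw rad 0.9923 j7 -69.5 F [-0.57  1.4   7.62] M [0.274 0.231 0.029] w 0.220 g 60.7
t 13.37 pos mm [574.28 182.39 158.06] yaw rad 1.0422 j7 -66.8 F [-0.5   1.22  7.68] M [ 0.266  0.34  -0.022] w 0.222 g 60.7
t 13.53 pos mm [574.2  182.34 158.02] yaw rad 1.0922 j7 -64.2 F [-1.94  1.76  7.84] M [ 0.313  0.393 -0.052] w 0.222 g 60.7
t 13.70 pos mm [574.11 182.35 157.97] yaw rad 1.1422 j7 -61.5 F [-1.02  0.93  7.03] M [ 0.257  0.494 -0.063] w 0.223 g 60.6
```

```bash
python3 -m handwheel '[{"linear":[0,0,0],"roll":-0.03,"hand":0},{"linear":[0,0,0],"roll":-0.06,"hand":0}]' >/dev/null; python3 chk.py && python3 -m handwheel '[{"linear":[0,0,0],"roll":-0.02,"hand":0},{"linear":[0,0,0],"roll":-0.04,"hand":0}]' >/dev/null; python3 chk.py && python3 -m handwheel '[{"linear":[0,0,0],"roll":-0.02,"hand":0},{"linear":[0,0,0],"roll":-0.02,"hand":0}]' >/dev/null; python3 chk.py && python3 -m handwheel '[{"linear":[0,0,0],"roll":-0.02,"hand":0},{"linear":[0,0,0],"roll":-0.02,"hand":0}]' >/dev/null; python3 chk.py && python3 -m handwheel '[{"linear":[0,0,0],"roll":-0.015,"hand":0},{"linear":[0,0,0],"roll":-0.015,"hand":0}]' >/dev/null; python3 chk.py && python3 -m handwheel '[{"linear":[0,0,0],"roll":-0.015,"hand":0},{"linear":[0,0,0],"roll":-0.015,"hand":0}]' >/dev/null; python3 chk.py
```

```text
t 13.87 pos mm [573.96 182.3  157.9 ] yaw rad 1.2024 j7 -58.4 F [-2.12  0.73  7.95] M [ 0.175  0.62  -0.043] w 0.222 g 60.7
t 14.03 pos mm [573.85 182.31 157.84] yaw rad 1.2422 j7 -56.3 F [-1.78  1.45  7.13] M [ 0.21   0.64  -0.064] w 0.220 g 60.7
t 14.20 pos mm [573.75 182.29 157.82] yaw rad 1.2623 j7 -55.2 F [-2.69  1.3   7.46] M [ 0.122  0.784 -0.142] w 0.224 g 60.8
t 14.37 pos mm [573.53 182.33 157.8 ] yaw rad 1.2822 j7 -54.2 F [-3.55  0.33  7.84] M [ 0.136  1.024 -0.149] w 0.219 g 60.9
t 14.53 pos mm [573.32 182.37 157.79] yaw rad 1.2969 j7 -53.4 F [-5.36  0.51 10.01] M [ 0.085  1.258 -0.216] w 0.221 g 61.0
t 14.53 pos mm [573.32 182.37 157.79] yaw rad 1.2969 j7 -53.4 F [-5.36  0.51 10.01] M [ 0.085  1.258 -0.216] w 0.221 g 61.0
```

```bash
python3 -m handwheel '[{"linear":[0,0,0],"roll":0,"hand":0}]' >/dev/null; python3 st.py;  python3 -m handwheel '[{"linear":[0,0,0],"roll":-0.01,"hand":0},{"linear":[0,0,0],"roll":-0.01,"hand":0}]' >/dev/null; python3 chk.py
```

```text
t 14.62 pos mm [573.3  182.38 157.79] yaw rad 1.2963 j7 -53.4 F [-5.17  1.2   9.56] M [ 0.118  1.25  -0.111] w 0.221 g 61.0
t 14.78 pos mm [573.13 182.37 157.76] yaw rad 1.3067 j7 -52.9 F [-6.67  0.88  9.67] M [ 0.11   1.41  -0.235] w 0.226 g 61.0
```

```bash
python3 -m handwheel '[{"linear":[0,0,-1.5],"roll":0.005,"hand":0},{"linear":[0,0,-1.5],"roll":0.005,"hand":0}]' >/dev/null; python3 st.py;  python3 -m handwheel '[{"linear":[0,0,-1.5],"roll":0,"hand":0},{"linear":[0,0,-1.5],"roll":0,"hand":0}]' >/dev/null; python3 st.py
```

```text
t 14.95 pos mm [573.15 182.34 158.97] yaw rad 1.3009 j7 -53.1 F [-4.81  0.88  6.4 ] M [ 0.241  1.27  -0.11 ] w 0.222 g 60.4
t 15.12 pos mm [573.16 182.32 160.3 ] yaw rad 1.3012 j7 -53.1 F [-5.3   0.69  5.13] M [ 0.264  1.397 -0.148] w 0.219 g 60.2
```

```bash
python3 -m handwheel '[{"linear":[0,0,-1.5],"roll":0,"hand":0},{"linear":[0,0,-1.5],"roll":0,"hand":0}]' >/dev/null; python3 st.py;  python3 -m handwheel '[{"linear":[0,0,-1.5],"roll":0,"hand":0},{"linear":[0,0,-1.5],"roll":0,"hand":0}]' >/dev/null; python3 st.py; python3 -m handwheel '[{"linear":[0,0,-1],"roll":0,"hand":0},{"linear":[0,0,-1],"roll":0,"hand":0}]' >/dev/null; python3 st.py
```

```text
t 15.28 pos mm [573.14 182.31 161.77] yaw rad 1.3011 j7 -53.0 F [-6.22  0.64  3.25] M [ 0.349  1.441 -0.126] w 0.223 g 60.0
t 15.45 pos mm [573.14 182.3  163.26] yaw rad 1.3012 j7 -52.9 F [-6.14  1.99  3.61] M [ 0.398  1.527 -0.11 ] w 0.220 g 59.9
t 15.62 pos mm [573.11 182.34 164.13] yaw rad 1.3012 j7 -52.9 F [-5.72  1.91  1.16] M [0.333 1.362 0.01 ] w 0.220 g 59.7
```

```bash
python3 -m handwheel '[{"linear":[0,0,-1],"roll":0,"hand":0},{"linear":[0,0,-1],"roll":0,"hand":0}]' >/dev/null; python3 st.py;  python3 -m handwheel '[{"linear":[0,0,-1],"roll":0,"hand":0},{"linear":[0,0,-1],"roll":0,"hand":0}]' >/dev/null; python3 st.py
```

```text
t 15.78 pos mm [573.08 182.29 165.06] yaw rad 1.3012 j7 -52.9 F [-4.31  0.95  0.45] M [ 0.44   1.409 -0.03 ] w 0.220 g 59.6
t 15.95 pos mm [573.06 182.34 166.02] yaw rad 1.3013 j7 -52.8 F [-5.69  1.24  1.32] M [ 0.43   1.382 -0.008] w 0.222 g 59.5
```

```bash
python3 -m handwheel '[{"linear":[-0.2,-0.7,-2],"roll":0,"hand":0},{"linear":[-0.2,-0.7,-4],"roll":0,"hand":0},{"linear":[-0.2,-0.7,-4],"roll":0,"hand":0}]' >/dev/null; python3 st.py;  python3 -m handwheel '[{"linear":[0,0,-2],"roll":0,"hand":0},{"linear":[0,0,-4],"roll":0,"hand":0},{"linear":[0,0,-4],"roll":0,"hand":0}]' >/dev/null; python3 st.py
```

```text
t 16.20 pos mm [572.88 181.99 170.53] yaw rad 1.3007 j7 -52.7 F [-4.49  0.26 -0.53] M [ 0.185  1.054 -0.027] w 0.218 g 59.5
t 16.45 pos mm [574.15 181.99 175.3 ] yaw rad 1.3001 j7 -52.6 F [ 0.77  1.1  -0.58] M [-0.004  0.003  0.015] w 0.222 g 59.5
```

Fz is about the cap's weight and the lateral force is gone, so the cap is off the neck. Lifting and carrying it to the tray.

```bash
python3 -m handwheel '[{"linear":[0,0,-15],"roll":0,"hand":0},{"linear":[0,0,-40],"roll":0,"hand":0},{"linear":[0,0,-65],"roll":0,"hand":0},{"linear":[0,0,-80],"roll":0,"hand":0},{"linear":[0,0,-80],"roll":0,"hand":0}]' >/dev/null; python3 st.py; python3 -m handwheel '[{"linear":[-20,2.4,0],"roll":0,"hand":0},{"linear":[-50,5.9,0],"roll":0,"hand":0},{"linear":[-80,9.4,0],"roll":0,"hand":0},{"linear":[-110,12.9,0],"roll":0,"hand":0},{"linear":[-140,16.5,0],"roll":0,"hand":0},{"linear":[-170,20,0],"roll":0,"hand":0},{"linear":[-190,22,0],"roll":0,"hand":0},{"linear":[-200,23.5,0],"roll":0,"hand":0}]' >/dev/null; python3 st.py
python3 - <<'E'
from h import *
for n in("wrist","side"):
    m=camera_model(n);im=camera(n);np.savez(f"{n}3.npz",**m);cv2.imwrite(f"pics/{n}3.png",im[:,:,::-1])
E
```

```text
t 16.87 pos mm [575.12 182.91 258.64] yaw rad 1.3001 j7 -50.2 F [ 0.63  0.52 -0.58] M [ 0.073 -0.008  0.048] w 0.222 g 59.5
t 17.53 pos mm [542.04 -20.88 253.83] yaw rad 1.2961 j7 -25.8 F [-0.57 -0.82 -1.65] M [-0.013  0.04   0.003] w 0.218 g 59.5
```

View pics/side3.png

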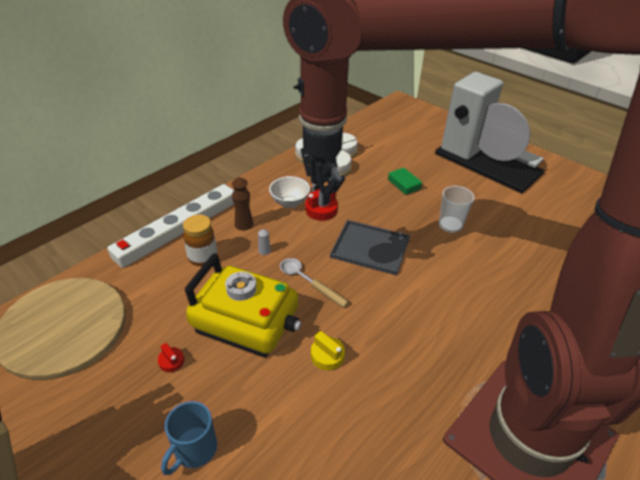

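The side view shows the neck open at (240,287), the red cap held upright at (321,207), and the tray ahead at (371,247) with everything else in place. Cross-checking the tray centre in the scene picture.

Run:
```python
from h import *
print([plane("scene",p,.01)[:2].round(3) for p in((279,204),(323,219),(294,254),(250,235))],np.mean([plane("scene",p,.01)[:2] for p in((279,204),(323,219),(294,254),(250,235))],0))
s=read_state();R=np.array(s["eef_rot"]);print(R.T@(np.array([.515,-.186,.12])-s["ee_pos"])*1e3)
```

```text
[array([ 0.483, -0.278]), array([ 0.429, -0.149]), array([ 0.576, -0.097]), array([ 0.621, -0.227])] [ 0.52723748 -0.18779105]
[-168.17178213   18.75498644  134.18458132]
```

```bash
python3 -m handwheel '[{"linear":[-25,4,0],"roll":0,"hand":0},{"linear":[-55,8,0],"roll":0,"hand":0},{"linear":[-85,13,0],"roll":0,"hand":0},{"linear":[-115,17,0],"roll":0,"hand":0},{"linear":[-140,21,0],"roll":0,"hand":0},{"linear":[-160,24,0],"roll":0,"hand":0},{"linear":[-167,25,0],"roll":0,"hand":0},{"linear":[-167,25,0],"roll":0,"hand":0}]' >/dev/null; python3 st.py; python3 -m handwheel '[{"linear":[0,0,15],"roll":0,"hand":0},{"linear":[0,0,40],"roll":0,"hand":0},{"linear":[0,0,70],"roll":0,"hand":0},{"linear":[0,0,100],"roll":0,"hand":0},{"linear":[0,0,130],"roll":0,"hand":0},{"linear":[0,0,150],"roll":0,"hand":0},{"linear":[0,0,155],"roll":0,"hand":0},{"linear":[0,0,155],"roll":0,"hand":0}]' >/dev/null; python3 st.py
```

```text
t 18.30 pos mm [ 522.25 -184.65  254.11] yaw rad 1.2997 j7 -7.8 F [ 0.55  0.57 -1.29] M [ 0.064  0.048 -0.017] w 0.223 g 59.5
t 18.97 pos mm [ 521.81 -181.62   98.48] yaw rad 1.3038 j7 -13.6 F [ 0.91  0.56 -0.03] M [-0.001  0.03   0.009] w 0.225 g 59.4
```

```bash
python3 -m handwheel '[{"linear":[0,0,15],"roll":0,"hand":0},{"linear":[0,0,28],"roll":0,"hand":0},{"linear":[0,0,36],"roll":0,"hand":0},{"linear":[0,0,42],"roll":0,"hand":0},{"linear":[0,0,42],"roll":0,"hand":0},{"linear":[0,0,42],"roll":0,"hand":0}]' >/dev/null; python3 st.py; python3 -m handwheel '[{"linear":[0,0,1],"roll":0,"hand":0},{"linear":[0,0,2],"roll":0,"hand":0},{"linear":[0,0,2],"roll":0,"hand":0}]' >/dev/null; python3 st.py;python3 -m handwheel '[{"linear":[0,0,0.5],"roll":0,"hand":0},{"linear":[0,0,1],"roll":0,"hand":0},{"linear":[0,0,1],"roll":0,"hand":0}]' >/dev/null; python3 st.py
```

```text
t 19.47 pos mm [ 522.09 -184.2    57.77] yaw rad 1.3009 j7 -15.7 F [ 0.12  0.16 -0.89] M [ 0.015 -0.015 -0.007] w 0.224 g 59.5
t 19.72 pos mm [ 522.1  -184.43   55.8 ] yaw rad 1.3006 j7 -15.8 F [-0.62 -0.22 -0.68] M [ 0.004  0.003 -0.013] w 0.220 g 59.5
t 19.97 pos mm [ 521.9  -184.37   54.51] yaw rad 1.3006 j7 -15.9 F [-0.07 -1.26 -1.83] M [ 0.069 -0.026  0.022] w 0.219 g 59.5
```

```bash
python3 -m handwheel '[{"linear":[0,0,1],"roll":0,"hand":0},{"linear":[0,0,1],"roll":0,"hand":0}]' >/dev/null; python3 st.py; python3 -m handwheel '[{"linear":[0,0,1],"roll":0,"hand":0},{"linear":[0,0,1],"roll":0,"hand":0}]' >/dev/null; python3 st.py;python3 -m handwheel '[{"linear":[0,0,0.6],"roll":0,"hand":0},{"linear":[0,0,0.6],"roll":0,"hand":0}]' >/dev/null; python3 st.py
```

```text
t 20.13 pos mm [ 521.8  -184.3    53.34] yaw rad 1.3007 j7 -16.0 F [-0.25 -0.29 -0.41] M [ 0.051  0.03  -0.019] w 0.223 g 59.5
t 20.30 pos mm [ 521.81 -184.32   52.35] yaw rad 1.3007 j7 -16.0 F [-1.04 -0.48 -0.06] M [0.031 0.007 0.005] w 0.219 g 59.5
t 20.47 pos mm [ 521.95 -184.3    51.9 ] yaw rad 1.3008 j7 -16.0 F [-0.1  -0.18 -0.6 ] M [ 0.024  0.021 -0.029] w 0.222 g 59.5
```

```bash
python3 -m handwheel '[{"linear":[0,0,0.5],"roll":0,"hand":0},{"linear":[0,0,0.5],"roll":0,"hand":0}]' >/dev/null; python3 st.py; python3 -m handwheel '[{"linear":[0,0,0.5],"roll":0,"hand":0},{"linear":[0,0,0.5],"roll":0,"hand":0}]' >/dev/null; python3 st.py
```

```text
t 20.63 pos mm [ 522.03 -184.34   51.83] yaw rad 1.3007 j7 -16.1 F [-1.53  0.21  4.94] M [ 0.095  0.531 -0.047] w 0.217 g 60.1
t 20.80 pos mm [ 522.1  -184.32   51.79] yaw rad 1.3008 j7 -16.1 F [-4.38  0.19 10.7 ] M [ 0.265  1.093 -0.006] w 0.224 g 61.0
```

Touchdown is at TCP z 51.8 mm, just where it should be. Releasing.

```bash
python3 -m handwheel '[{"linear":[0,0,-0.6],"roll":0,"hand":0},{"linear":[0,0,-0.6],"roll":0,"hand":0.24},{"linear":[0,0,-0.6],"roll":0,"hand":0.3},{"linear":[0,0,-0.6],"roll":0,"hand":0.5},{"linear":[0,0,-0.6],"roll":0,"hand":0.8},{"linear":[0,0,-0.6],"roll":0,"hand":1},{"linear":[0,0,-0.6],"roll":0,"hand":1},{"linear":[0,0,-0.6],"roll":0,"hand":1}]' >/dev/null; python3 st.py; python3 -m handwheel '[{"linear":[0,0,-10],"roll":0,"hand":1},{"linear":[0,0,-30],"roll":0,"hand":1},{"linear":[0,0,-60],"roll":0,"hand":1},{"linear":[0,0,-95],"roll":0,"hand":1},{"linear":[0,0,-130],"roll":0,"hand":1},{"linear":[0,0,-150],"roll":0,"hand":1},{"linear":[0,0,-150],"roll":0,"hand":1},{"linear":[0,0,-150],"roll":0,"hand":1}]' >/dev/null; python3 st.py
python3 - <<'E'
from h import *
a=camera("scene");b=camera("side");cv2.imwrite("pics/end.png",np.hstack([cv2.resize(a[150:400,180:580],(400,250)),cv2.resize(b[130:480,100:500],(400,350))[:250]])[:,:,::-1])
E
```

```text
t 21.47 pos mm [ 521.91 -184.28   51.46] yaw rad 1.3008 j7 -16.1 F [0.23 0.55 0.29] M [ 0.052  0.044 -0.016] w 0.982 g 0.0
t 22.13 pos mm [ 522.61 -184.44  203.31] yaw rad 1.3007 j7 -9.3 F [-0.76  0.69 -1.11] M [-0.029 -0.012 -0.012] w 0.999 g 0.0
```

View pics/end.png

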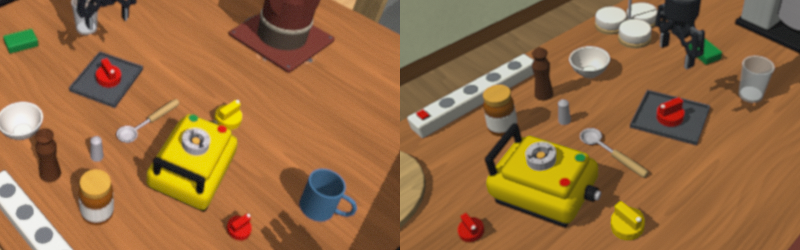

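The cap stands upright in the middle of the tray, at crop (108,74) in the scene view and (671,112) in the side view. The neck is open, nothing else has moved, and the gripper is clear.

```bash
python3 -c "
from cell import *
print(sign_off())"
```

```text
the job is handed in; nothing more can be done
None
```

The red pressure cap is off the neck and standing upright on its foot in the dark tray; the other things on the counter look undisturbed and the job was handed in at about 22 s, with no verdict shown.

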